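Third hand at the stool-frame corner jig

ROBOT

A 7-joint arm with a two-finger parallel gripper is mounted at the origin on the work surface. World frame = base frame: x ahead of the robot, y to its left, z up, the work surface at z = 0. Lengths are in m, angles in rad, forces in N, time in s.
With the tool pointing down it reaches from about 0.4 to 0.875 m from the base axis. Payload 6.5 kg.
Tool frame: the origin (TCP) lies between the finger pads, 19 mm behind the fingertips; this is the grasp point; z points along the fingers, x is the direction in which the jaws open and shut, and the axes are right-handed (so a half turn about z gives the same grasp; the last joint's range is limited). The gripper opens to 88 mm and grips with 3 to 60 N. Pads are 18 mm wide; open, the fingers measure 123 mm over their backs; the gripper's body (75 mm by 187 mm) begins 45 mm behind the grasp point.
Start: joints at [-1.399, 0.536, -0.004, 1.538, 0.003, 1.067, -0.071], TCP at [0.153, 0.632, 0.257] pointing down, gripper open.
Joint ranges: [-2.7, 2.7], [-0.37, 2.16], [-1.27, 1.26], [0.24, 2.4], [-1.31, 4.45], [0.19, 1.91], [-2.76, 2.76]. Speed limits (rad/s): [2.39, 2.39, 3.14, 3.14, 3.14, 3.14, 3.14].

INTERFACE

Orientations are given as a unit quaternion [x, y, z, w].
In Python, from workcell import robot gives the robot as it stands.
- The arm moves only by the shell command python3 -m inch 'ROWS' [OPENING]. ROWS is JSON, a list of rows, each a list of 2 entries, a list of its own where there are three numbers: the shift along the tool's x, y, z in m, then the turn, a rotation vector about the tool's x, y, z in units of 6 degrees (1.0 is 6 degrees). A call has 1 to 20 rows; each row is the pose to reach, as a shift and turn from the pose commanded when the call began, along the tool's axes at that moment; what a row does not reach only later rows make up. A row lasts 1/10 s, in which the tool goes at most 50 mm and 8.59 degrees, less where a joint would pass 70% of its speed; a pose out of reach is approached as far as the arm can. A call with a gripper value outside its range is refused whole. OPENING is the closure in counts, from 0 (fully open) to 255 (shut), set as the call begins (- or left out, the last holds). The fingers move at their own pace and stop on an object; the grip force is fixed at half the most. Time passes only in rows, so rows that repeat a pose let the fingers close. It gives the time, the measured TCP pose, the force and the opening at its end, in the units of the state.
- robot.get_obs(): the state, without advancing time (a new reading comes with each control period).
- robot.camera(name): name is "side" or "top" or "wrist"; returns a dict with "pixels" (400x640x3 uint8, red, green, blue), "K" (3x3 intrinsics, pixels), "R" (3x3) and "t" (3): a world point X has camera coordinates R X + t. Camera axes: x right, y down, z forward; pixel columns grow to the right and rows downward; lengths in m; the calibration is good to about 2 mm. A picture is of the moment at which its call begins. There is no depth.
- robot.job_done(): hands the job in, once; it reports no verdict.
The state is a dict: "t": time; "joints": joint angles; "qd": joint speeds; "joint_torque": joint torques, N m; "position": TCP position; "orientation": TCP orientation; "wrist_force": force on the tool from outside, world axes, zero at the start; "wrist_torque": the same for the moment, N m; "opening": finger opening in m.
Only numpy, scipy, OpenCV 4.12 (cv2) and the standard library are available. Lean on these libraries where they do the work, as an engineer would, in place of code of your own. Each camera call takes 0.05 s, during which the arm holds its last target.

TASK

The long rail of a stool frame is already lying in the corner jig: shut the jig's toggle clamp on it. Then fetch the 200 mm short rail, set it on edge on the jig board in the corner, its outer side along the side fence and its end butted squarely against the inner side of the long rail, and press it end-on against the long rail with a steady push of about 12 newtons, without ramming it. Finish while still holding it pressed like that, so that I can drive the screw; leave the other things on the table alone.

Things in the scene. Friction and masses are not known exactly. Their poses are not given: they have to be found in the camera images.
- jig: Corner jig screwed to the table: plywood board 290 (x) x 360 (y) x 18 mm. Origin: centre of its underside; at yaw 0 x points away from the robot, y left. Two hardwood fences stand 16 mm high and 22 mm wide on it: back fence along y, inner face at x = +115 mm; side fence along x at the left, inner face at y = +150 mm, from x = -105 to +115. A toggle clamp stands at y = -60 mm
- home (a point): the point on top of the jig board (18 mm above the table) where the short rail's origin lies when it is home in the corner: x = -15, y = +135 mm in the jig's frame; axes as the jig's, the rail's length along x. The jig's fences are lower than the rail, so fingers pinching the rail's upper 25 mm pass over them
- clamp_handle (a joint): angle of the toggle clamp's handle (rad): 0 = shut, handle level and pointing along the jig's -x, towards the robot; it grows as the handle swings up, to 1.15. Hinge axis along the jig's y. It drags (0.35 Nm), stays where it is left, and brings the clamp's arm down on the long rail as it reaches level; a stop ends the travel at 0. Starts at 0.75 to 1.05
- clamp_grip (a point): point to pinch on the clamp's handle, 105 mm from its pivot. The black grip around it is 18 mm wide (along the jig's y), 16 mm thick, and reaches 53 mm from this point towards the pivot and 25 mm beyond it. Axes: the handle's (x along it, towards the pivot)
- clamp_pivot (a point): pivot of the clamp's handle, 78 mm above the table, at x = -8, y = -60 mm in the jig's frame. Shut, nothing of the clamp is higher than 105 mm above the table
- long_rail: Pine rail 30 x 280 x 45 mm high, lying loose on edge on the jig board along the jig's y, up to 2 mm short of the back fence, its left end within 5 mm of the side fence; 0.19 kg. Origin: centre of its underside; y along its length. The short rail is pressed against its side towards the robot, 15 mm from its origin (x = +85 mm in the jig's frame when against the back fence)
- short_rail: Pine rail 200 x 30 x 45 mm high, loose, on edge on the table at the left; 0.135 kg. Origin: centre of its underside; x axis along its length, z up. Either end may go against the long rail. Pinch it across its 30 mm width. Pressed down on the board or sideways on the fence it drags there (friction about 0.6), and less of the push reaches the long rail
- offcut: Offcut of the same section, only 110 x 30 x 45 mm, on edge beside the short rail (they swap places). Leave it alone. Origin: centre of its underside, x along its length
- pin_dish: Round dish of pins, 90 mm across, 27 mm high. Leave alone. Origin: centre of its underside
- tack_hammer: Upholsterer's hammer lying flat, 260 mm long, head 115 mm across, 20 mm high. Leave alone. Origin: under its middle
- staple_gun: Hand staple gun standing on its base, 180 mm long, 30 mm wide, 125 mm high. Leave alone. Origin: under its middle
- glue_bottle: White glue bottle, 60 mm across, 170 mm high. Leave alone. Origin: centre of its underside
- screw_tray: Open tray of screws 120 x 85 x 35 mm. Leave alone. Origin: centre of its underside

How it is judged:
On the way:
1. the toggle clamp is shut on the long rail (value of joint clamp_handle below 0.08 rad and x of long_rail in the frame of jig above 0.095 m), for 0.2 s.
At the end, for the whole second after the job is handed in: Clamp shut (under 0.08 rad); long rail within 4 mm of the back fence; short rail down on the jig board, upright, square (0.05 rad), within 4 mm of the side fence, still, in the fingers, and pressed on the long rail with 6 to 20 N through the last second (value of joint clamp_handle below 0.08 rad and contact force between short_rail and long_rail between 6 and 20 N and contact force between the fingers and short_rail above 2 N and x of short_rail in the frame of jig between -0.02 and -0.011 m and y of short_rail in the frame of jig between 0.131 and 0.138 m and z of short_rail in the frame of jig below 0.022 m and angle between the x axis of short_rail and the x axis of jig, either way round below 0.05 rad and angle between short_rail's own z axis and vertical below 0.06 rad and x of long_rail in the frame of jig above 0.096 m and y of long_rail in the frame of jig above 0.001 m and angle between the y axis of long_rail and the y axis of jig, either way round below 0.03 rad and linear speed of short_rail below 0.01 m/s); the arm keeps its last pose, push and grip.
It fails at once if the short rail was rammed against the long rail (over 40 N) (contact force between short_rail and long_rail above 40 N).
It fails at once if another thing on the table was disturbed (moved more than 20 mm) (distance of any of offcut, pin_dish, tack_hammer, staple_gun, glue_bottle, screw_tray from where it was at the start of the episode above 0.02 m).
It also fails if it takes over 72 s, if anything falls off the work surface, if the arm or the gripper's body presses on something with over 40 N, if the wrist force passes 120 N, or if a joint passes its speed limit or range.

## Working session

There is one attempt and no reset: what is moved stays moved. The work goes in short steps, Python scripts to look and compute and a shell command to move; the robot and the scene stay as the last step left them, time stands still between calls to the robot, and variables do not carry over. Pictures are saved under pics/ and viewed, and the job is handed in when it is done.

```bash
ls; mkdir -p pics
python3 - <<'E'
from workcell import robot
import cv2,numpy as np
o=robot.get_obs()
for k in o: print(k,np.round(o[k],4))
for n in ["side","top","wrist"]:
    c=robot.camera(n); cv2.imwrite(f"pics/{n}0.png",c["pixels"][:,:,::-1]); np.savez(f"pics/{n}0.npz",**c); print(n,c["K"].round(1).tolist(),c["R"].round(3).tolist(),c["t"].round(3))
E
```

```text
pics
t 0.0
joints [-1.3992  0.5372 -0.0044  1.5389  0.0026  1.0673 -0.0712]
qd [ 0.0002 -0.0008  0.0002  0.002  -0.0001 -0.0014 -0.0013]
joint_torque [ 1.00000e-04 -5.71000e+01  9.90700e-01 -2.51596e+01 -5.62000e-02
  1.80000e-02  2.00000e-04]
position [0.153  0.6311 0.2565]
orientation [ 7.860e-01  6.182e-01 -6.000e-04  6.000e-04]
wrist_force [-0.6102  0.2293  0.7138]
wrist_torque [ 0.0045 -0.031   0.0325]
opening 0.0882
side [[505.3, 0.0, 315.5], [0.0, 505.3, 202.6], [0.0, 0.0, 1.0]] [[0.737, -0.676, -0.018], [-0.36, -0.37, -0.856], [0.572, 0.638, -0.516]] [-0.39   0.234  1.275]
top [[368.7, 0.0, 321.8], [0.0, 368.7, 204.1], [0.0, 0.0, 1.0]] [[0.016, -1.0, 0.011], [-0.996, -0.017, -0.087], [0.087, -0.01, -0.996]] [-0.069  0.487  1.165]
wrist [[294.3, 0.0, 323.2], [0.0, 294.3, 201.5], [0.0, 0.0, 1.0]] [[0.236, 0.972, -0.002], [0.932, -0.226, 0.282], [0.274, -0.068, -0.959]] [-0.65  -0.038  0.391]
```

View pics/side0.png

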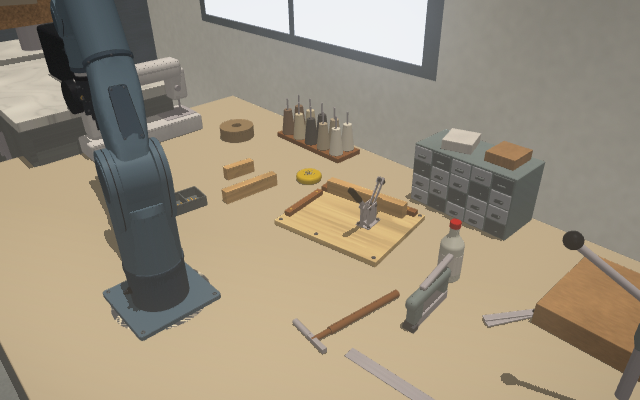

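View pics/top0.png

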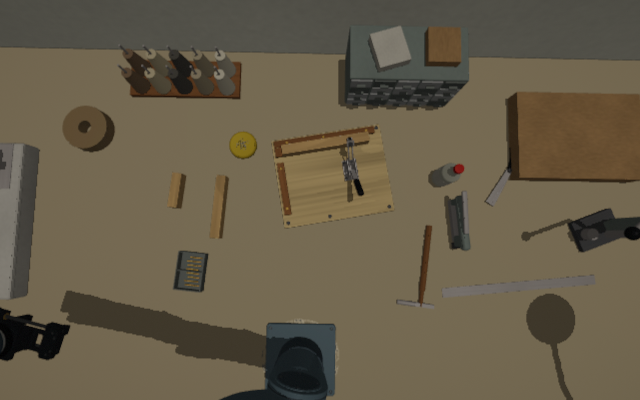

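View pics/wrist0.png

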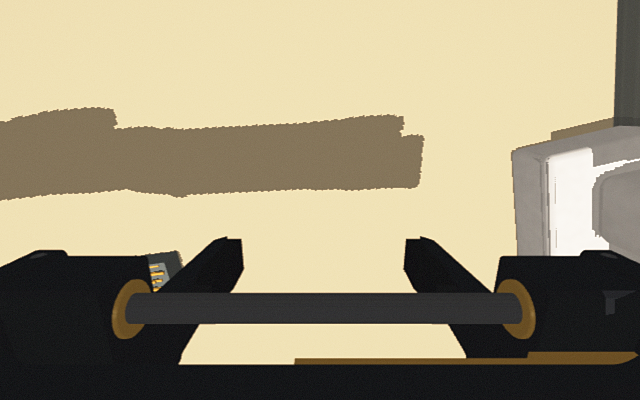

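The top view shows the jig at about (335,180), the short rail at (219,207), the offcut at (176,190) and the clamp handle at (355,180). I'll enlarge these.

Run:
```python
import cv2
a=cv2.imread("pics/top0.png")
cv2.imwrite("pics/c1.png",cv2.resize(a[115:240,260:405],None,fx=5.5,fy=4.8*5.5/4.8*0.87,interpolation=cv2.INTER_CUBIC) if 0 else cv2.resize(a[120:235,262:402],None,fx=5,fy=5,interpolation=cv2.INTER_CUBIC))
cv2.imwrite("pics/c2.png",cv2.resize(a[165:245,160:240],None,fx=7,fy=7,interpolation=cv2.INTER_CUBIC))
b=cv2.imread("pics/side0.png")
cv2.imwrite("pics/c3.png",cv2.resize(b[165:265,270:430],None,fx=5,fy=5,interpolation=cv2.INTER_CUBIC))
```

```text
(no output)
```

View pics/c1.png

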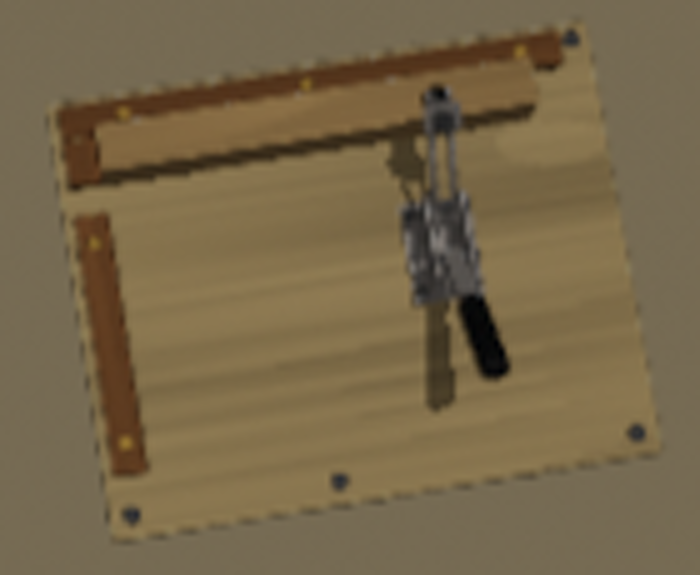

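View pics/c2.png

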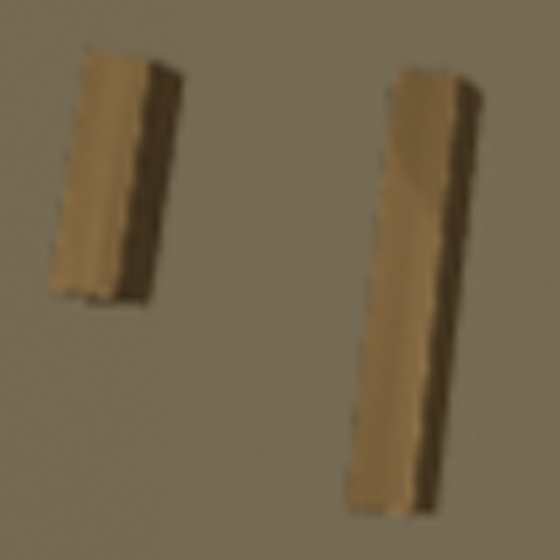

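View pics/c3.png

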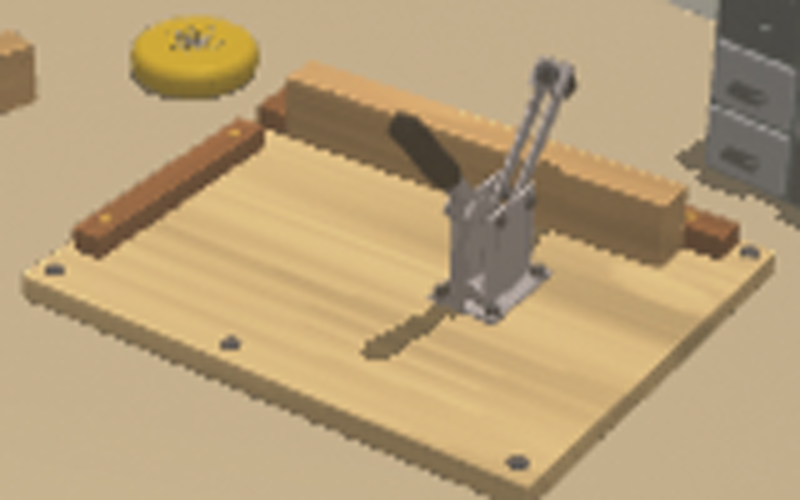

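```bash
cat > h.py <<'E'
import numpy as np,cv2
from scipy.optimize import least_squares
from scipy.spatial.transform import Rotation as Ro
def proj(c,X):
    X=np.atleast_2d(X); p=X@c["R"].T+c["t"]; q=p@c["K"].T; return q[:,:2]/q[:,2:]
def back(c,uv,z):
    uv=np.atleast_2d(uv).astype(float); d=np.c_[uv,np.ones(len(uv))]@np.linalg.inv(c["K"]).T@c["R"]
    o=-c["R"].T@c["t"]; s=(z-o[2])/d[:,2]; return o+d*s[:,None]
def cam(n): return dict(np.load(f"pics/{n}.npz"))
def uncrop(p,s,off): return (np.array(p,float)+.5)/s-.5+np.array(off)
def place(v,P):
    x,y,a=v; P=np.array(P,float); c,s=np.cos(a),np.sin(a)
    return np.c_[x+c*P[:,0]-s*P[:,1], y+s*P[:,0]+c*P[:,1], P[:,2]]
E
python3 - <<'E'
from h import *
T,S=cam("top0"),cam("side0")
print("campos",-T["R"].T@T["t"],-S["R"].T@S["t"])
tp=uncrop([(50,105),(587,18),(660,455),(113,540)],5,(262,120))
B=[(.145,.18,.018),(.145,-.18,.018),(-.145,-.18,.018),(-.145,.18,.018)]
sp=uncrop([(773,255),(535,490),(25,275)],5,(270,165))
def fit(r):
    o=least_squares(r,[.6,0,.1]); return o.x,np.round(o.fun,1)
f1=lambda v:(proj(T,place(v,B))-tp).ravel()
f2=lambda v:(proj(S,place(v,B[1:]))-sp).ravel()
print(fit(f1));print(fit(f2));j,r=fit(lambda v:np.r_[f1(v),f2(v)]);print("jig",j,r)
rp=uncrop([(397,68),(462,73),(412,513),(347,513)],7,(160,165))
W=back(T,rp,.045);print(W.round(4))
Q=[(.1,.015,.045),(.1,-.015,.045),(-.1,-.015,.045),(-.1,.015,.045)]
print("rail",fit(lambda v:(proj(T,place(v,Q))-rp).ravel()))
# clamp tip & angle
ht=uncrop([(495,378)],5,(262,120));hs=uncrop([(398,118)],5,(270,165))
for a in np.arange(.7,1.1,.05):
    P=place(j,[(-.008-.130*np.cos(a),-.06,.078+.130*np.sin(a))])
    print(round(a,2),proj(T,P)-ht,proj(S,P)-hs)
print(place(j,[(-.008,-.06,.078),(-.113,-.06,.078),(-.015,.135,.018)]))
np.save("jig.npy",j)
E
```

```text
campos [ 0.38416865 -0.04884868  1.20349113] [-0.35768598 -0.98929084  0.8514938 ]
(array([ 0.58353347, -0.09305971,  0.17286863]), array([-0.7, -0.5,  0.2,  0.5,  0.7, -0.2, -0.2,  0.2]))
(array([ 0.58207154, -0.09674408,  0.18597642]), array([ 1.2, -0.8, -0.4, -0. , -0.8,  0.4]))
jig [ 0.58370499 -0.09443934  0.17759324] [-0.4 -0.3  0.3  0.2  1.3 -0.5  0.5  0.4  1.1 -1.  -1.3 -0.5 -0.9 -0.5]
[[0.5747 0.2752 0.045 ]
 [0.573  0.2458 0.045 ]
 [0.3745 0.2603 0.045 ]
 [0.374  0.2892 0.045 ]]
rail (array([ 0.47403776,  0.26761744, -0.07023009]), array([-0.1, -0. ,  0. ,  0.1,  0.2,  0.4, -0.1, -0.4]))
0.7 [[1.10039762 4.98554619]] [[-2.45756746  8.27132912]]
0.75 [[1.04658429 3.32151975]] [[-1.52930083  6.05486975]]
0.8 [[0.96863869 1.56871823]] [[-0.5533295   3.87518167]]
0.85 [[ 0.86651599 -0.2682924 ]] [[0.46724968 1.73896837]]
0.9 [[ 0.7402686  -2.18450252]] [[ 1.52918526 -0.34724972]]
0.95 [[ 0.59004938 -4.17447214]] [[ 2.62908792 -2.37716543]]
1.0 [[ 0.41611398 -6.23234854]] [[ 3.76344778 -4.34471324]]
1.05 [[ 0.21882247 -8.35188821]] [[ 4.92865244 -6.24409569]]
1.1 [[-1.35987478e-03 -1.05264832e+01]] [[ 6.12100528 -8.06980761]]
[[ 0.58643049 -0.15490893  0.078     ]
 [ 0.48308196 -0.17345836  0.078     ]
 [ 0.54509166  0.03578742  0.018     ]]
```

```bash
cat >> h.py <<'E'
def togo(o,p,yaw):
    "tool-frame shift and turn (6deg units) to TCP p, pointing down, tool x at yaw"
    Rc=Ro.from_quat(o["orientation"]); c,s=np.cos(yaw),np.sin(yaw)
    Rt=Ro.from_matrix(np.array([[c,s,0],[s,-c,0],[0,0,-1]]))
    rel=(Rc.inv()*Rt).as_rotvec()
    print("shift",Rc.inv().apply(np.array(p)-o["position"]).round(4),"turn",np.round(np.degrees(rel)/6,2))
E
python3 - <<'E'
from h import *
from workcell import robot
o=robot.get_obs()
togo(o,(.40,.40,.257),np.radians(86)); togo(o,(.474,.268,.257),np.radians(86));
E
```

```text
shift [-0.1666  0.2945 -0.    ] turn [ 0.    0.01 -1.6 ]
shift [-2.775e-01  3.975e-01  2.000e-04] turn [ 0.    0.01 -1.6 ]
```

```bash
python3 -m inch '[[[-0.03,0.035,0],[0,0,-0.2]],[[-0.06,0.07,0],[0,0,-0.5]],[[-0.08,0.11,0],[0,0,-0.8]],[[-0.1,0.15,0],[0,0,-1.1]],[[-0.12,0.19,0],[0,0,-1.4]],[[-0.14,0.23,0],[0,0,-1.6]],[[-0.16,0.27,0],[0,0,-1.6]],[[-0.18,0.3,0],[0,0,-1.6]],[[-0.21,0.33,0],[0,0,-1.6]],[[-0.24,0.36,0],[0,0,-1.6]],[[-0.26,0.38,0],[0,0,-1.6]],[[-0.277,0.397,0],[0,0,-1.6]],[[-0.277,0.397,0],[0,0,-1.6]],[[-0.277,0.397,0],[0,0,-1.6]],[[-0.277,0.397,0],[0,0,-1.6]]]'
python3 - <<'E'
from h import *
from workcell import robot
c=robot.camera("wrist"); cv2.imwrite("pics/w1.png",c["pixels"][:,:,::-1]); np.savez("pics/w1.npz",**c)
o=robot.get_obs(); print(o["position"],o["orientation"],o["joints"].round(2) if hasattr(o["joints"],'round') else o["joints"])
j=np.load("jig.npy")
p=place(j,[(-.1,-.06,.257)])[0]; togo(o,p,np.pi/2+j[2]); print(p)
E
```

```text
t: 1.65
position: [0.4728, 0.2704, 0.2573]
orientation: [0.731, 0.683, -0.0, -0.0]
wrist_force: [-0.0, -0.1, 0.6]
opening: 0.0879
[0.47275788 0.2705053  0.2572953 ] [ 7.30671275e-01  6.82729325e-01 -4.91473490e-05 -3.91760079e-04] [-0.68  0.36  0.09  1.82 -0.04  0.96  0.94]
shift [-4.391e-01  5.300e-02  1.000e-04] turn [-0.01 -0.01 -2.34]
[ 0.49587749 -0.17116176  0.257     ]
```

View pics/w1.png

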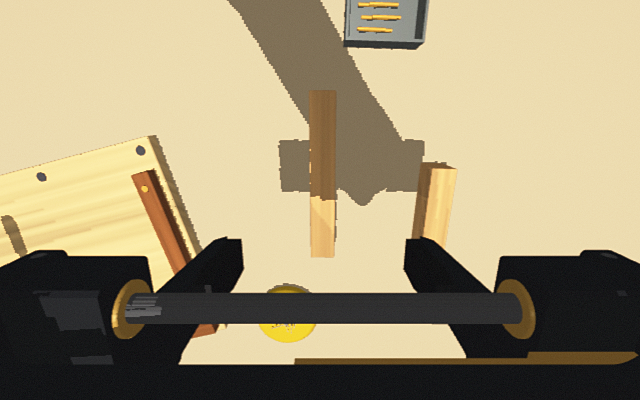

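The wrist view has the short rail from (309..336, 91) to (311..335, 257), and one jig corner is in view at (155,136). Next I'll fit the rail from this.

Run:
```python
from h import *
C=cam("w1"); print("cam",-C["R"].T@C["t"])
for uv in [(309,91),(336,91),(335,257),(311,257)]: print(uv,back(C,uv,.045).round(4))
a=cv2.imread("pics/w1.png"); cv2.imwrite("pics/w1c.png",cv2.resize(a[80:270,285:435],None,fx=3.1,fy=3.1,interpolation=cv2.INTER_CUBIC))
Q=[(.1,.015,.045),(.1,-.015,.045),(-.1,-.015,.045),(-.1,.015,.045)]
print(proj(C,place((.474,.2676,-.0702),Q)).round(0))
j=np.load("jig.npy"); print(proj(C,place(j,[(-.145,.18,.018),(-.105,.15,.034)])).round(0))
```

```text
cam [0.40005022 0.27640244 0.38521396]
(309, 91) [[0.3739 0.2628 0.045 ]]
(336, 91) [[0.3759 0.2921 0.045 ]]
(335, 257) [[0.5742 0.2796 0.045 ]]
(311, 257) [[0.5721 0.2491 0.045 ]]
[[332. 258.]
 [308. 258.]
 [306.  91.]
 [334.  91.]]
[[144. 136.]
 [127. 176.]]
```

View pics/w1c.png

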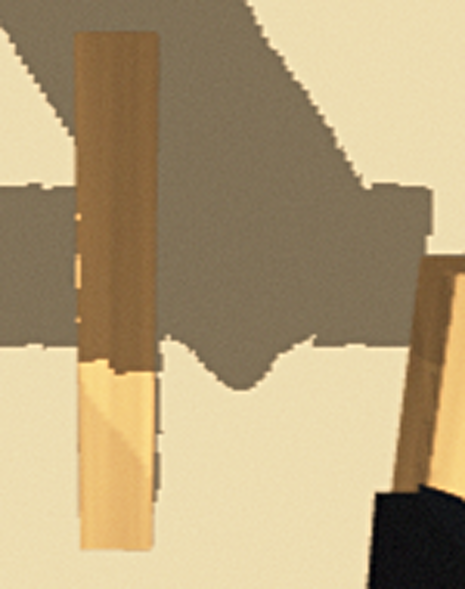

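```bash
python3 -m inch '[[[-0.04,0.0,0],[0,0,-0.4]],[[-0.08,0.0,0],[0,0,-0.8]],[[-0.12,0.0,-0.01],[0,0,-1.2]],[[-0.16,0.0,-0.02],[0,0,-1.6]],[[-0.2,0.0,-0.03],[0,0,-2.0]],[[-0.24,0.0,-0.04],[0,0,-2.34]],[[-0.28,0.0,-0.05],[0,0,-2.34]],[[-0.3,0,-0.06],[0,0,-2.34]],[[-0.3,0,-0.06],[0,0,-2.34]],[[-0.3,0,-0.06],[0,0,-2.34]],[[-0.3,0,-0.06],[0,0,-2.34]]]' 255
python3 - <<'E'
from h import *
from workcell import robot
c=robot.camera("wrist"); cv2.imwrite("pics/w2.png",c["pixels"][:,:,::-1]); np.savez("pics/w2.npz",**c)
j=np.load("jig.npy"); print(proj(c,place(j,[(-.145,.18,.018),(-.145,-.18,.018),(-.105,.15,.034)])).round(0))
E
```

```text
t: 2.8
position: [0.4526, -0.0284, 0.3169]
orientation: [0.642, 0.767, -0.0, -0.0]
wrist_force: [0.0, 0.9, -0.3]
opening: 0.0023
[[386. 148.]
 [136. 148.]
 [366. 178.]]
```

View pics/w2.png

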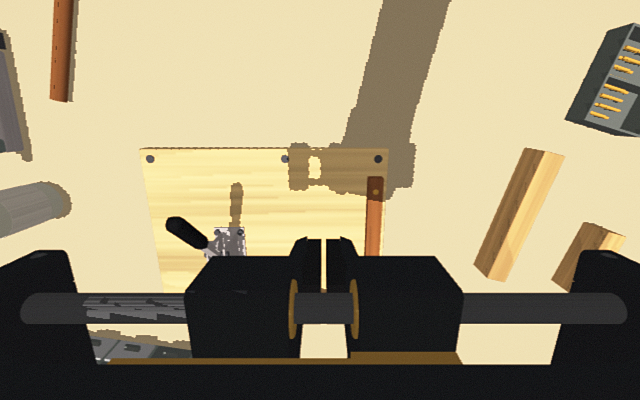

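Run:
```python
from h import *
from workcell import robot
j=np.array([.5835,-.092,.176]); np.save("jig.npy",j)
C=cam("w2");print(proj(C,place(j,[(-.145,.18,.018),(-.145,-.18,.018),(-.105,.15,.034)])).round(0))
for a in (.8,.86,.92): print(a,proj(C,place(j,[(-.008-.13*np.cos(a),-.06,.078+.13*np.sin(a))])).round(0))
o=robot.get_obs()
p=place(j,[(-.073,-.06,.24)])[0]; togo(o,p,np.pi/2+j[2]); print(p)
```

```text
[[388. 148.]
 [137. 148.]
 [368. 178.]]
0.8 [[173. 213.]]
0.86 [[172. 220.]]
0.92 [[170. 228.]]
shift [-0.1456  0.0446  0.0768] turn [-0.01 -0.    0.02]
[ 0.52213328 -0.16385489  0.24      ]
```

```bash
python3 -m inch '[[[-0.04,0.015,0],[0,0,0]],[[-0.08,0.03,0.02],[0,0,0]],[[-0.12,0.045,0.04],[0,0,0]],[[-0.145,0.045,0.06],[0,0,0]],[[-0.145,0.045,0.077],[0,0,0]],[[-0.145,0.045,0.077],[0,0,0]],[[-0.145,0.045,0.077],[0,0,0]],[[-0.145,0.045,0.077],[0,0,0]]]'
python3 - <<'E'
from h import *
from workcell import robot
c=robot.camera("side"); cv2.imwrite("pics/s3.png",cv2.resize(c["pixels"][150:260,290:450,::-1],None,fx=5,fy=5,interpolation=cv2.INTER_CUBIC))
c=robot.camera("wrist"); cv2.imwrite("pics/w3.png",c["pixels"][:,:,::-1])
E
```

```text
t: 3.65
position: [0.523, -0.1641, 0.2413]
orientation: [0.642, 0.767, 0.001, 0.0]
wrist_force: [0.6, 0.1, -0.4]
opening: 0.0005
```

View pics/s3.png

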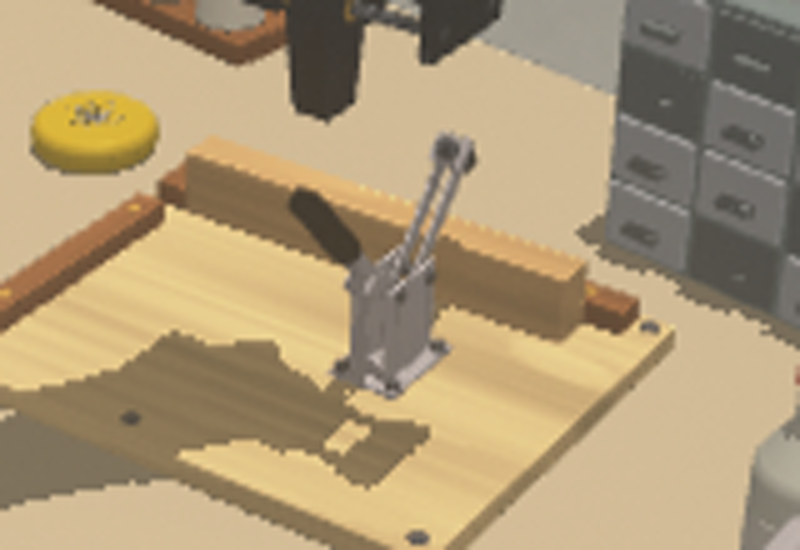

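View pics/w3.png

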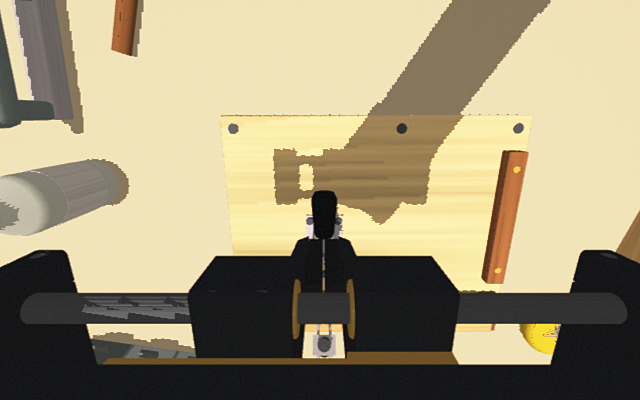

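```bash
python3 -m inch '[[[0,0,0.015],[0,0,0]],[[0,0,0.03],[0,0,0]],[[0,0,0.04],[0,0,0]],[[0,0,0.05],[0,0,0]],[[0,0,0.058],[0,0,0]],[[0,0,0.066],[0,0,0]],[[0,0,0.074],[0,0,0]]]'; python3 -m inch '[[[0,0,0.008],[0,0,0]],[[0,0,0.016],[0,0,0]],[[0,0,0.024],[0,0,0]],[[0,0,0.032],[0,0,0]],[[0,0,0.038],[0,0,0]],[[0,0,0.044],[0,0,0]],[[0,0,0.05],[0,0,0]],[[0,0,0.054],[0,0,0]]]'
```

```text
t: 4.45
position: [0.5226, -0.1654, 0.1663]
orientation: [0.643, 0.766, 0.0, 0.0]
wrist_force: [-0.5, -1.0, 3.9]
opening: 0.0004
t: 5.25
position: [0.5207, -0.1655, 0.1114]
orientation: [0.643, 0.766, -0.001, -0.001]
wrist_force: [-3.3, -0.7, 4.8]
opening: 0.0004
```

Pushing steadily at about 5 N, as expected. I'll continue in small steps to the stop.

```bash
python3 -m inch '[[[0,0,0.002],[0,0,0]],[[0,0,0.004],[0,0,0]],[[0,0,0.006],[0,0,0]],[[0,0,0.006],[0,0,0]]]'; python3 -m inch '[[[0,0,0.001],[0,0,0]],[[0,0,0.001],[0,0,0]]]'
python3 - <<'E'
from h import *
from workcell import robot
c=robot.camera("side"); cv2.imwrite("pics/s4.png",cv2.resize(c["pixels"][150:260,290:450,::-1],None,fx=5,fy=5,interpolation=cv2.INTER_CUBIC))
E
```

```text
t: 5.65
position: [0.5224, -0.1651, 0.1062]
orientation: [0.643, 0.766, 0.0, 0.0]
wrist_force: [-0.5, -0.4, -0.0]
opening: 0.0006
t: 5.85
position: [0.5228, -0.165, 0.1055]
orientation: [0.643, 0.766, 0.0, 0.0]
wrist_force: [-1.2, -0.6, 0.4]
opening: 0.0005
```

View pics/s4.png

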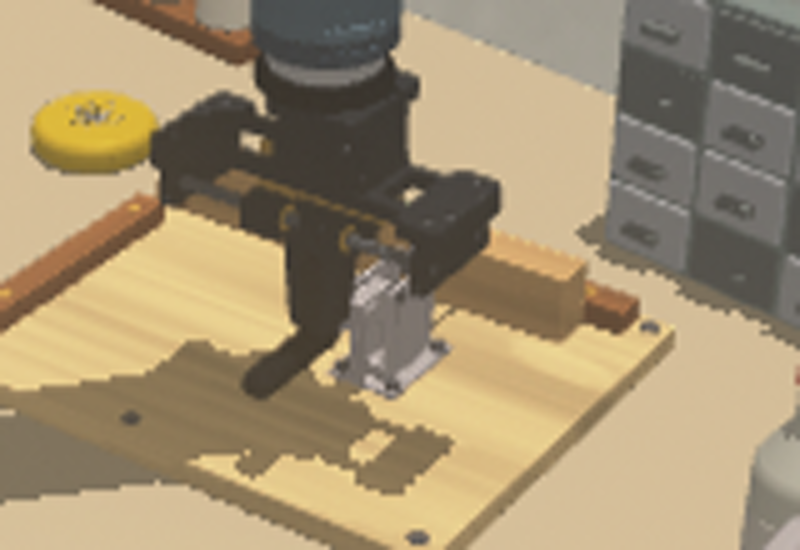

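The handle is near level. I'll step down until the stop is felt.

```bash
python3 -m inch '[[[0,0,0.001],[0,0,0]],[[0,0,0.002],[0,0,0]],[[0,0,0.002],[0,0,0]]]'; python3 -m inch '[[[0,0,0.001],[0,0,0]],[[0,0,0.001],[0,0,0]]]'
```

```text
t: 6.2
position: [0.5228, -0.165, 0.105]
orientation: [0.643, 0.766, 0.001, 0.0]
wrist_force: [-5.7, 2.1, 17.6]
opening: 0.0001
t: 6.4
position: [0.5229, -0.165, 0.1048]
orientation: [0.643, 0.766, 0.001, 0.0]
wrist_force: [-7.9, 3.4, 28.0]
opening: 0.0006
```

The stop is reached (28 N on the handle). Retreating and heading for the rail.

```bash
python3 -m inch '[[[0,0,-0.02],[0,0,0]],[[0,0,-0.05],[0,0,0]],[[0,0,-0.09],[0,0,0]],[[0,0,-0.13],[0,0,0]],[[0.04,0,-0.155],[0,0,0]],[[0.08,0,-0.155],[0,0,0.4]],[[0.12,0,-0.155],[0,0,0.8]],[[0.16,0,-0.155],[0,0,1.2]],[[0.2,0.0,-0.155],[0,0,1.6]],[[0.24,0,-0.155],[0,0,2]],[[0.28,0,-0.155],[0,0,2.3]],[[0.28,0,-0.155],[0,0,2.3]],[[0.28,0,-0.155],[0,0,2.3]]]' 0
python3 - <<'E'
from h import *
from workcell import robot
c=robot.camera("side"); cv2.imwrite("pics/s5.png",cv2.resize(c["pixels"][150:260,290:450,::-1],None,fx=5,fy=5,interpolation=cv2.INTER_CUBIC))
o=robot.get_obs()
togo(o,(.474,.270,.16),np.radians(86.2)); togo(o,(.474,.270,.04),np.radians(86.2))
E
```

```text
t: 7.7
position: [0.4734, 0.1114, 0.2574]
orientation: [0.729, 0.684, 0.0, 0.0]
wrist_force: [0.5, -1.2, -0.3]
opening: 0.088
shift [ 0.1596 -0.0102  0.0974] turn [0.   0.   0.01]
shift [ 0.1596 -0.0102  0.2174] turn [0.   0.   0.01]
```

View pics/s5.png

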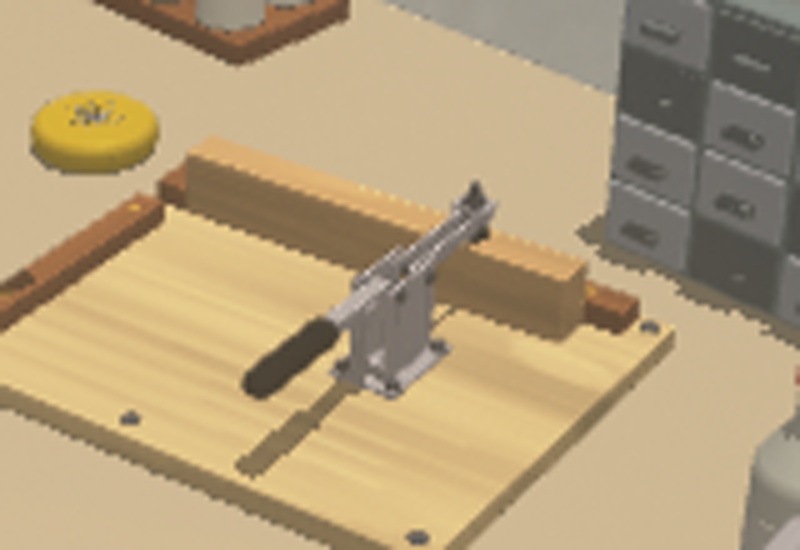

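The side view shows the clamp shut with its arm on the long rail. Now pick the short rail.

```bash
python3 -m inch '[[[0.04,0,0],[0,0,0]],[[0.08,-0.005,0.02],[0,0,0]],[[0.12,-0.01,0.05],[0,0,0]],[[0.15,-0.01,0.08],[0,0,0]],[[0.16,-0.01,0.1],[0,0,0]],[[0.16,-0.01,0.13],[0,0,0]],[[0.16,-0.01,0.16],[0,0,0]],[[0.16,-0.01,0.18],[0,0,0]],[[0.16,-0.01,0.2],[0,0,0]],[[0.16,-0.01,0.21],[0,0,0]],[[0.16,-0.01,0.217],[0,0,0]],[[0.16,-0.01,0.217],[0,0,0]],[[0.16,-0.01,0.217],[0,0,0]]]'
python3 - <<'E'
from h import *
from workcell import robot
c=robot.camera("wrist"); cv2.imwrite("pics/w6.png",c["pixels"][:,:,::-1])
E
```

```text
t: 9.05
position: [0.4747, 0.2708, 0.0411]
orientation: [0.73, 0.683, 0.001, 0.0]
wrist_force: [-0.2, -0.5, 0.3]
opening: 0.088
```

View pics/w6.png

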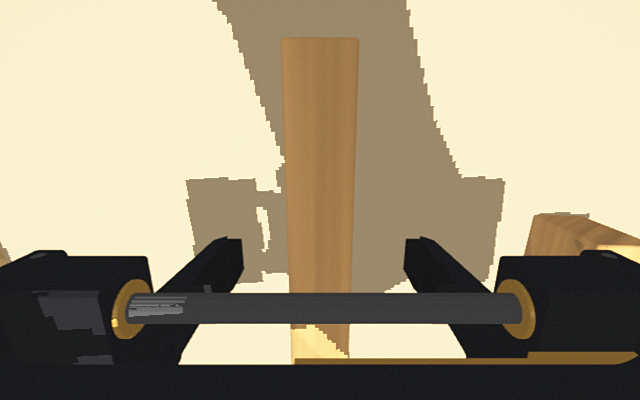

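The rail is centred between the fingers (about x=320). Closing.

```bash
python3 -m inch '[[[0,0,0],[0,0,0]],[[0,0,0],[0,0,0]],[[0,0,0],[0,0,0]],[[0,0,0],[0,0,0]],[[0,0,0],[0,0,0]],[[0,0,0],[0,0,0]],[[0,0,0],[0,0,0]],[[0,0,0],[0,0,0]]]' 255
python3 -m inch '[[[0,0,-0.01],[0,0,0]],[[0,0,-0.03],[0,0,0]],[[0,0,-0.06],[0,0,0]],[[0,0,-0.08],[0,0,0]],[[0,0,-0.08],[0,0,0]],[[0,0,-0.08],[0,0,0]]]'
python3 - <<'E'
from h import *
from workcell import robot
c=robot.camera("wrist"); cv2.imwrite("pics/w7.png",c["pixels"][:,:,::-1]); np.savez("pics/w7.npz",**c)
c=robot.camera("side"); cv2.imwrite("pics/s7.png",cv2.resize(c["pixels"][100:250,180:380,::-1],None,fx=4,fy=4,interpolation=cv2.INTER_CUBIC))
j=np.load("jig.npy"); o=robot.get_obs(); print(o["wrist_force"],o["wrist_torque"])
p=place(j,[(-.035,.122,.12)])[0]; togo(o,p,np.pi/2+j[2]); print(p)
E
```

```text
t: 9.9
position: [0.4741, 0.2706, 0.0404]
orientation: [0.73, 0.683, -0.0, 0.0]
wrist_force: [0.7, -0.5, 0.4]
opening: 0.0296
t: 10.5
position: [0.474, 0.2709, 0.1206]
orientation: [0.73, 0.683, 0.0, -0.0]
wrist_force: [-0.7, -0.3, -1.0]
opening: 0.0296
[-0.24246851 -0.75076612 -1.3439803 ] [0.01961755 0.01846509 0.00473654]
shift [-0.2443  0.0706 -0.0004] turn [-0.02  0.01 -2.31]
[0.52767936 0.02198709 0.12      ]
```

View pics/w7.png

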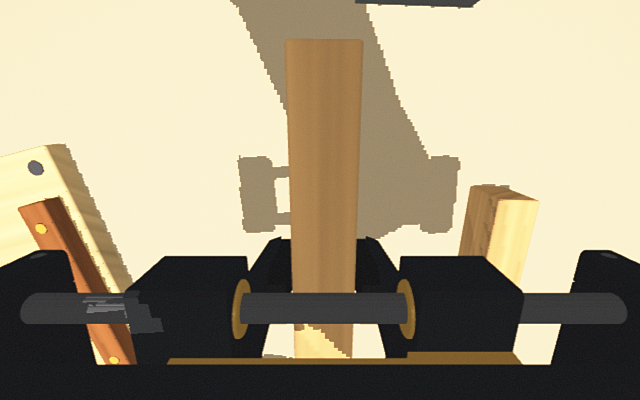

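View pics/s7.png

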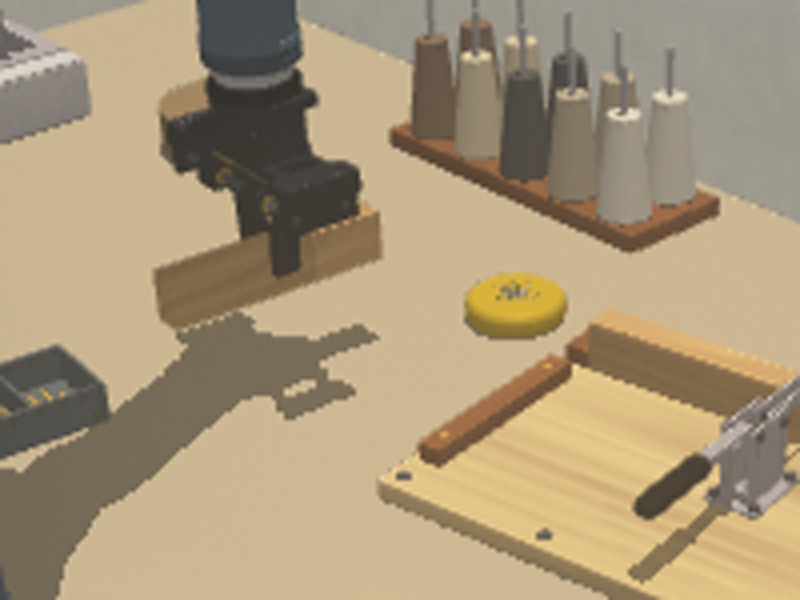

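```bash
python3 -m inch '[[[-0.03,0.005,0],[0,0,-0.3]],[[-0.06,0.015,0],[0,0,-0.6]],[[-0.09,0.025,0],[0,0,-0.9]],[[-0.12,0.035,0],[0,0,-1.2]],[[-0.15,0.045,0],[0,0,-1.5]],[[-0.18,0.055,0],[0,0,-1.8]],[[-0.21,0.063,0],[0,0,-2.1]],[[-0.23,0.07,0],[0,0,-2.31]],[[-0.244,0.07,0],[0,0,-2.31]],[[-0.244,0.07,0],[0,0,-2.31]],[[-0.244,0.07,0],[0,0,-2.31]],[[-0.244,0.07,0],[0,0,-2.31]]]'
python3 - <<'E'
from h import *
from workcell import robot
o=robot.get_obs()
c=robot.camera("wrist"); cv2.imwrite("pics/w8.png",c["pixels"][:,:,::-1]); np.savez("pics/w8.npz",**c)
c=robot.camera("top"); cv2.imwrite("pics/t8.png",cv2.resize(c["pixels"][110:240,255:405,::-1],None,fx=4.5,fy=4.5,interpolation=cv2.INTER_CUBIC)); np.savez("pics/t8.npz",**c)
print(o["position"],o["wrist_force"])
j=np.load("jig.npy");C=cam("w8")
print(proj(C,place(j,[(-.145,.18,.018),(-.145,.0,.018),(-.105,.15,.034),(-.105,.172,.034)])).round(0))
E
```

```text
t: 11.8
position: [0.5275, 0.0245, 0.1202]
orientation: [0.641, 0.767, 0.0, -0.0]
wrist_force: [0.2, 0.3, -0.7]
opening: 0.0298
[0.52747486 0.02454427 0.12020439] [ 0.15706755  0.28831799 -0.69174728]
[[399.  61.]
 [147.  60.]
 [358. 119.]
 [390. 119.]]
```

View pics/w8.png

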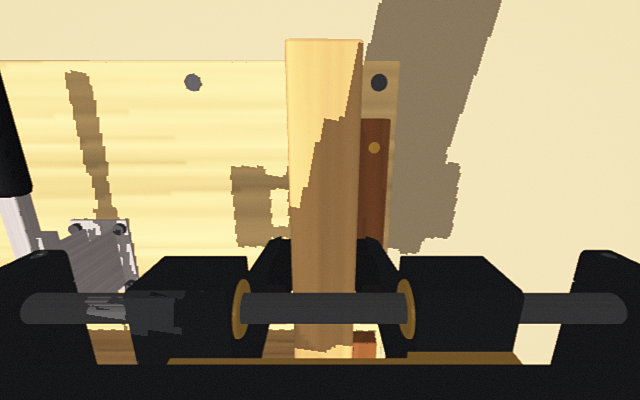

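View pics/t8.png

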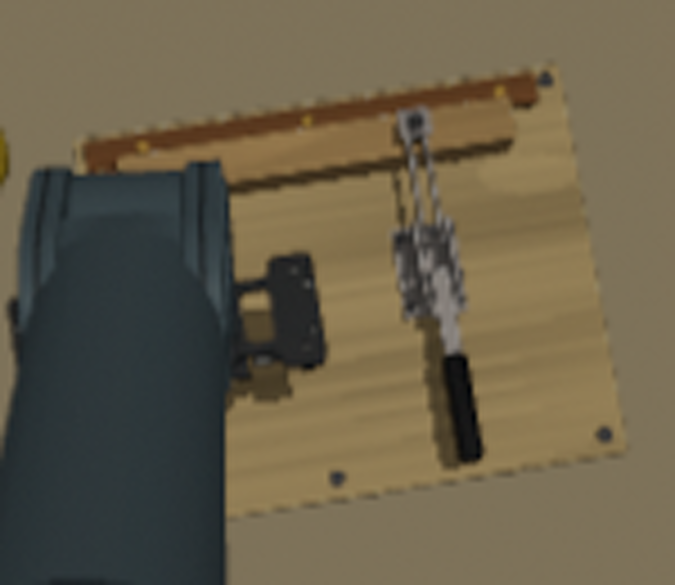

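The wrist view matches the jig model within 1 px: board corner at (399,62), fence edge at (390,119). The short rail is square to the jig with about 10 mm clearance to the fence, so I'll lower it.

```bash
python3 -m inch '[[[0,0,0.015],[0,0,0]],[[0,0,0.03],[0,0,0]],[[0,0,0.042],[0,0,0]],[[0,0,0.05],[0,0,0]],[[0,0,0.056],[0,0,0]],[[0,0,0.058],[0,0,0]],[[0,0,0.058],[0,0,0]],[[0,0,0.058],[0,0,0]]]';python3 -m inch '[[[0,0,0.001],[0,0,0]],[[0,0,0.001],[0,0,0]],[[0,0,0.001],[0,0,0]]]';python3 -m inch '[[[0,0,0.001],[0,0,0]],[[0,0,0.001],[0,0,0]],[[0,0,0.001],[0,0,0]]]'
```

```text
t: 12.7
position: [0.5281, 0.0227, 0.0628]
orientation: [0.642, 0.766, 0.0, 0.0]
wrist_force: [1.0, -0.5, -1.1]
opening: 0.0294
t: 13.0
position: [0.5279, 0.0227, 0.0616]
orientation: [0.642, 0.766, 0.0, 0.0]
wrist_force: [0.1, 0.6, -1.9]
opening: 0.0299
t: 13.3
position: [0.5278, 0.0227, 0.0604]
orientation: [0.642, 0.766, -0.0, -0.0]
wrist_force: [0.8, -0.9, -1.5]
opening: 0.0298
```

```bash
python3 -m inch '[[[0,0,0.001],[0,0,0]],[[0,0,0.001],[0,0,0]],[[0,0,0.001],[0,0,0]]]';python3 -m inch '[[[0,0,0.0005],[0,0,0]],[[0,0,0.0005],[0,0,0]],[[0,0,0.0005],[0,0,0]]]';python3 -m inch '[[[0,0,0.0005],[0,0,0]],[[0,0,0.0005],[0,0,0]],[[0,0,0.0005],[0,0,0]]]'
```

```text
t: 13.6
position: [0.5278, 0.0227, 0.0594]
orientation: [0.642, 0.766, -0.0, -0.0]
wrist_force: [1.3, 0.1, -0.4]
opening: 0.0298
t: 13.9
position: [0.5278, 0.0227, 0.0589]
orientation: [0.642, 0.766, -0.0, 0.0]
wrist_force: [0.6, 0.3, -0.7]
opening: 0.0297
t: 14.2
position: [0.5278, 0.0227, 0.0584]
orientation: [0.642, 0.766, 0.0, 0.0]
wrist_force: [-0.3, 0.5, -1.0]
opening: 0.0299
```

```bash
python3 -m inch '[[[0,0,0.0005],[0,0,0]],[[0,0,0.0005],[0,0,0]],[[0,0,0.0005],[0,0,0]]]';python3 -m inch '[[[0,0,0.0005],[0,0,0]],[[0,0,0.0005],[0,0,0]],[[0,0,0.0005],[0,0,0]]]'
```

```text
t: 14.5
position: [0.5279, 0.0227, 0.0584]
orientation: [0.642, 0.766, 0.0, 0.0]
wrist_force: [-1.3, 0.2, 5.5]
opening: 0.0294
t: 14.8
position: [0.5278, 0.0227, 0.0583]
orientation: [0.642, 0.766, 0.0, -0.0]
wrist_force: [-4.0, -0.1, 11.1]
opening: 0.0296
```

Board contact at TCP z = 0.0584. I'll lift slightly and then slide to the side fence.

```bash
python3 -m inch '[[[0,0,-0.0018],[0,0,0]],[[0,0,-0.0018],[0,0,0]],[[0.004,0,-0.0018],[0,0,0]],[[0.008,0,-0.0018],[0,0,0]],[[0.0095,0,-0.0018],[0,0,0]],[[0.0095,0,-0.0018],[0,0,0]],[[0.0095,0,-0.0018],[0,0,0]]]';python3 -m inch '[[[0.001,0,0],[0,0,0]],[[0.001,0,0],[0,0,0]],[[0.001,0,0],[0,0,0]]]';python3 -m inch '[[[0.001,0,0],[0,0,0]],[[0.001,0,0],[0,0,0]],[[0.001,0,0],[0,0,0]]]'
```

```text
t: 15.5
position: [0.5261, 0.0321, 0.0592]
orientation: [0.642, 0.767, -0.0, 0.0]
wrist_force: [-0.3, 0.1, -0.8]
opening: 0.0301
t: 15.8
position: [0.526, 0.033, 0.0592]
orientation: [0.642, 0.766, 0.0, 0.0]
wrist_force: [0.9, -0.7, -0.5]
opening: 0.0298
t: 16.1
position: [0.5258, 0.0341, 0.0592]
orientation: [0.642, 0.767, 0.0, 0.0]
wrist_force: [-0.1, 0.8, -1.9]
opening: 0.0297
```

```bash
python3 -m inch '[[[0.0007,0,0],[0,0,0]],[[0.0007,0,0],[0,0,0]],[[0.0007,0,0],[0,0,0]]]';python3 -m inch '[[[0.0007,0,0],[0,0,0]],[[0.0007,0,0],[0,0,0]],[[0.0007,0,0],[0,0,0]]]';python3 -m inch '[[[0.0007,0,0],[0,0,0]],[[0.0007,0,0],[0,0,0]],[[0.0007,0,0],[0,0,0]]]'
python3 - <<'E'
from workcell import robot
o=robot.get_obs();print(o["wrist_torque"],o["orientation"])
E
```

```text
t: 16.4
position: [0.5257, 0.0345, 0.0592]
orientation: [0.642, 0.766, -0.0, 0.0]
wrist_force: [1.0, -1.0, -0.6]
opening: 0.0297
t: 16.7
position: [0.5257, 0.0347, 0.0593]
orientation: [0.642, 0.766, -0.0, 0.0]
wrist_force: [1.0, -4.9, -1.5]
opening: 0.0294
t: 17.0
position: [0.5257, 0.0348, 0.0593]
orientation: [0.643, 0.766, -0.0, 0.001]
wrist_force: [0.8, -6.3, -2.0]
opening: 0.0297
[-1.33094081 -0.30629524  0.28213606] [ 6.42564554e-01  7.66231185e-01 -3.55778395e-04  6.62148198e-04]
```

Fence contact found (6 N), slightly toward the near end. I'll back off by 2.2 mm, trim the yaw by half a degree, and advance toward the long rail.

```bash
python3 -m inch '[[[-0.001,0,0],[0,0,-0.05]],[[-0.0022,0,0],[0,0,-0.08]],[[-0.0022,0.004,0],[0,0,-0.08]],[[-0.0022,0.008,0],[0,0,-0.08]],[[-0.0022,0.012,0],[0,0,-0.08]],[[-0.0022,0.014,0],[0,0,-0.08]],[[-0.0022,0.014,0],[0,0,-0.08]],[[-0.0022,0.014,0],[0,0,-0.08]]]'
python3 - <<'E'
from h import *
from workcell import robot
c=robot.camera("side"); cv2.imwrite("pics/s9.png",cv2.resize(c["pixels"][140:260,260:420,::-1],None,fx=5,fy=5,interpolation=cv2.INTER_CUBIC))
c=robot.camera("wrist"); cv2.imwrite("pics/w9.png",c["pixels"][:,:,::-1])
o=robot.get_obs();print(o["wrist_torque"])
E
```

```text
t: 17.8
position: [0.5398, 0.0368, 0.0593]
orientation: [0.639, 0.769, 0.0, 0.0]
wrist_force: [0.1, -0.0, -1.3]
opening: 0.0299
[ 0.00260427  0.00546872 -0.01249247]
```

View pics/s9.png

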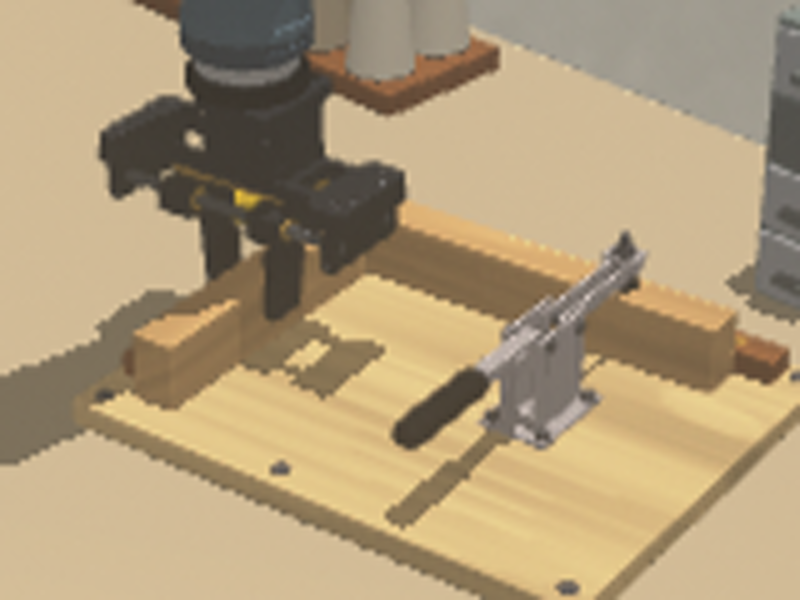

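View pics/w9.png

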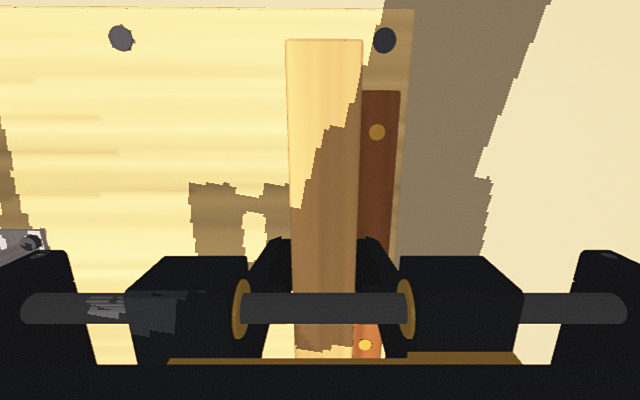

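The rail lies parallel to the fence and about 5 mm short of the long rail. Creeping forward.

```bash
python3 -m inch '[[[-0.0004,0.0005,0],[0,0,0]],[[-0.0004,0.001,0],[0,0,0]],[[-0.0004,0.0015,0],[0,0,0]],[[-0.0004,0.002,0],[0,0,0]],[[-0.0004,0.002,0],[0,0,0]]]';python3 -m inch '[[[0,0.0005,0],[0,0,0]],[[0,0.001,0],[0,0,0]],[[0,0.001,0],[0,0,0]]]';python3 -m inch '[[[0,0.0005,0],[0,0,0]],[[0,0.0005,0],[0,0,0]],[[0,0.0005,0],[0,0,0]]]'
```

```text
t: 18.4
position: [0.5417, 0.0364, 0.0593]
orientation: [0.639, 0.769, 0.0, 0.0]
wrist_force: [0.2, 0.3, -0.5]
opening: 0.0296
t: 18.7
position: [0.5427, 0.0366, 0.0592]
orientation: [0.639, 0.769, 0.0, 0.0]
wrist_force: [-0.4, -0.3, -0.9]
opening: 0.0302
t: 19.0
position: [0.5431, 0.0366, 0.0592]
orientation: [0.639, 0.769, -0.0, 0.0]
wrist_force: [-0.1, -0.2, -2.0]
opening: 0.0297
```

```bash
python3 -m inch '[[[0,0.0005,0],[0,0,0]],[[0,0.0005,0],[0,0,0]],[[0,0.0005,0],[0,0,0]]]';python3 -m inch '[[[0,0.0005,0],[0,0,0]],[[0,0.0005,0],[0,0,0]],[[0,0.0005,0],[0,0,0]]]';python3 -m inch '[[[0,0.0005,0],[0,0,0]],[[0,0.0005,0],[0,0,0]],[[0,0.0005,0],[0,0,0]]]'
```

```text
t: 19.3
position: [0.5436, 0.0367, 0.0592]
orientation: [0.639, 0.769, -0.0, 0.0]
wrist_force: [0.8, 0.4, -1.0]
opening: 0.0297
t: 19.6
position: [0.5441, 0.0368, 0.0593]
orientation: [0.639, 0.769, 0.0, 0.0]
wrist_force: [-1.1, 0.5, -0.5]
opening: 0.0301
t: 19.9
position: [0.5445, 0.037, 0.0592]
orientation: [0.639, 0.769, -0.0, -0.0]
wrist_force: [-0.6, 0.2, -0.7]
opening: 0.0299
```

```bash
python3 -m inch '[[[0,0.0005,0],[0,0,0]],[[0,0.0005,0],[0,0,0]],[[0,0.0005,0],[0,0,0]]]';python3 -m inch '[[[0,0.0005,0],[0,0,0]],[[0,0.0005,0],[0,0,0]],[[0,0.0005,0],[0,0,0]]]'
```

```text
t: 20.2
position: [0.5446, 0.0369, 0.0591]
orientation: [0.639, 0.769, -0.0, -0.0]
wrist_force: [-2.6, 0.1, 0.3]
opening: 0.0296
t: 20.5
position: [0.5453, 0.0371, 0.0591]
orientation: [0.639, 0.769, -0.0, -0.0]
wrist_force: [-2.6, -0.6, -0.3]
opening: 0.0299
```

```bash
python3 -m inch '[[[0,0.0005,0],[0,0,0]],[[0,0.0005,0],[0,0,0]],[[0,0.0005,0],[0,0,0]]]';python3 -m inch '[[[0,0.0005,0],[0,0,0]],[[0,0.0005,0],[0,0,0]],[[0,0.0005,0],[0,0,0]]]'
python3 - <<'E'
from workcell import robot
o=robot.get_obs();print(o["wrist_torque"],o["wrist_force"])
E
```

```text
t: 20.8
position: [0.5453, 0.0371, 0.059]
orientation: [0.639, 0.769, -0.001, -0.001]
wrist_force: [-5.1, 0.2, -0.2]
opening: 0.0295
t: 21.1
position: [0.5453, 0.0371, 0.0589]
orientation: [0.639, 0.769, -0.001, -0.001]
wrist_force: [-6.6, -0.1, 1.0]
opening: 0.03
[-0.04073457  1.16014398 -0.02502927] [-6.63751972 -0.05682554  1.03501653]
```

Firm contact now at 6.6 N. Building up to about 12 N.

```bash
python3 -m inch '[[[0,0.0005,0],[0,0,0]],[[0,0.001,0],[0,0,0]],[[0,0.001,0],[0,0,0]],[[0,0.001,0],[0,0,0]]]'
python3 - <<'E'
from h import *
from workcell import robot
c=robot.camera("side"); cv2.imwrite("pics/s10.png",cv2.resize(c["pixels"][140:260,260:420,::-1],None,fx=5,fy=5,interpolation=cv2.INTER_CUBIC))
c=robot.camera("wrist"); cv2.imwrite("pics/w10.png",c["pixels"][:,:,::-1])
F=[]
for i in range(3):
    robot.camera("top"); o=robot.get_obs(); F.append(np.r_[o["wrist_force"],o["wrist_torque"]])
print(np.mean(F,0).round(2))
E
```

```text
t: 21.5
position: [0.5453, 0.0371, 0.0588]
orientation: [0.639, 0.769, -0.002, -0.002]
wrist_force: [-8.5, -1.0, 3.7]
opening: 0.0297
[-8.6  -1.    3.74 -0.13  1.57 -0.04]
```

View pics/s10.png

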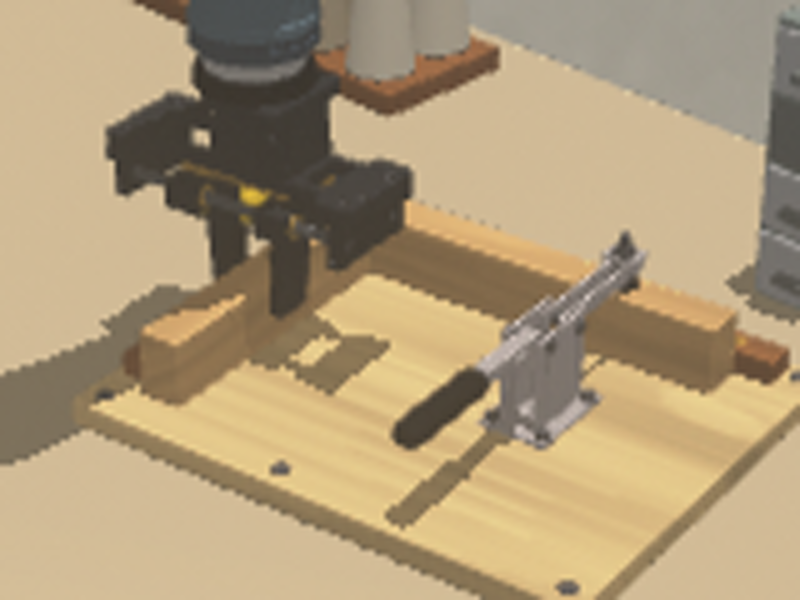

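View pics/w10.png

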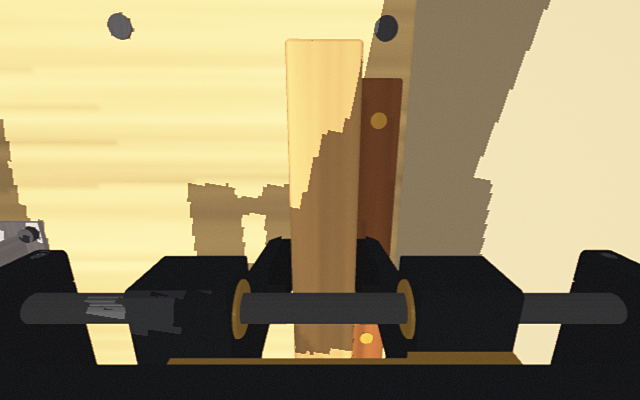

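Some load goes into the board (Fz about +5 N). I'll lift by 0.5 mm and push a bit further.

```bash
python3 -m inch '[[[0,0,-0.0005],[0,0,0]],[[0,0.0005,-0.0005],[0,0,0]],[[0,0.001,-0.0005],[0,0,0]],[[0,0.001,-0.0005],[0,0,0]],[[0,0.001,-0.0005],[0,0,0]]]'
python3 - <<'E'
from h import *
from workcell import robot
F=[]
for i in range(3):
    robot.camera("top"); o=robot.get_obs(); F.append(np.r_[o["wrist_force"],o["wrist_torque"]])
print(np.mean(F,0).round(2))
E
```

```text
t: 22.25
position: [0.5454, 0.0372, 0.059]
orientation: [0.639, 0.769, -0.002, -0.002]
wrist_force: [-10.2, -0.6, 4.0]
opening: 0.0292
[-10.12  -1.01   3.68  -0.15   1.91  -0.05]
```

```bash
python3 -m inch '[[[0,0,0],[-0.03,0,0]],[[0,0.0002,0],[-0.06,0,0]],[[0,0.0005,0],[-0.06,0,0]],[[0,0.0005,0],[-0.06,0,0]],[[0,0.0005,0],[-0.06,0,0]]]'
python3 - <<'E'
from h import *
from workcell import robot
F=[]
for i in range(3):
    robot.camera("top"); o=robot.get_obs(); F.append(np.r_[o["wrist_force"],o["wrist_torque"]])
print(np.mean(F,0).round(2),o["orientation"])
E
```

```text
t: 22.9
position: [0.5454, 0.0372, 0.0588]
orientation: [0.639, 0.769, -0.0, -0.001]
wrist_force: [-10.8, -1.6, 3.5]
opening: 0.0295
[-10.98  -0.87   3.24  -0.2    2.14  -0.02] [ 6.39164333e-01  7.69069899e-01 -3.34667603e-04 -5.78948203e-04]
```

```bash
python3 -m inch '[[[0,0.0003,-0.0004],[0,0,0]],[[0,0.0006,-0.0004],[0,0,0]],[[0,0.0006,-0.0004],[0,0,0]],[[0,0.0006,-0.0004],[0,0,0]],[[0,0.0006,-0.0004],[0,0,0]]]'
python3 - <<'E'
from h import *
from workcell import robot
F=[]
for i in range(4):
    c=robot.camera("top" if i else "side"); o=robot.get_obs(); F.append(np.r_[o["wrist_force"],o["wrist_torque"]])
    if i==0: cv2.imwrite("pics/s11.png",cv2.resize(c["pixels"][160:240,270:370,::-1],None,fx=7,fy=7,interpolation=cv2.INTER_CUBIC))
print(np.mean(F,0).round(2),o["orientation"],o["position"],np.abs(o["qd"]).max())
E
```

```text
t: 23.55
position: [0.5454, 0.0372, 0.059]
orientation: [0.639, 0.769, -0.001, -0.001]
wrist_force: [-12.0, -1.1, 2.5]
opening: 0.0299
[-11.64  -0.99   2.78  -0.24   2.26  -0.06] [ 6.39159386e-01  7.69073382e-01 -7.15291958e-04 -9.48966642e-04] [0.54540671 0.03723332 0.05899293] 0.0020761706017168252
```

View pics/s11.png

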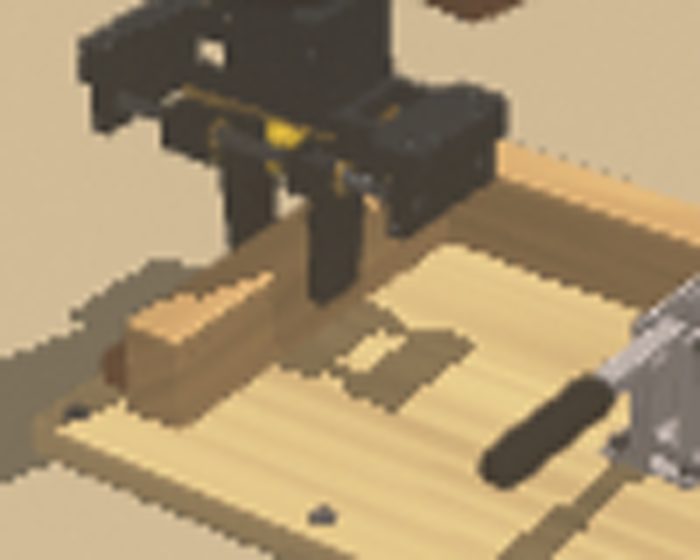

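The push holds steady at about 11.6 N with no motion. Handing in.

```bash
python3 -c "
from workcell import robot
o=robot.get_obs();print(o['t'],o['wrist_force'],o['opening']);print(robot.job_done())"
```

```text
23.75 [-11.24524427  -1.23943872   3.08357637] 0.02991097057194104
the job is handed in; nothing more can be done
None
```

The job is handed in: the clamp is shut on the long rail, and the short rail is in the corner, held and pressed end-on against it. It took 23.8 s of the 72 s. The hand-in reported no verdict.

**Clamp:** I pushed the handle down with closed fingers to its stop. The fingers read 28 N there, and the picture shows the handle level with its arm on the long rail.

**Short rail:** I gripped it at mid-length. Its height comes from touching the jig board and its sideways position from touching the side fence. I then crept it forward; the readings between steps stayed under 13 N. The long rail seemed to shift about 0.7 mm at first contact, then stopped.

**Last checks:**

| Check | Reading | Limit |
|---|---|---|
| Force along the rail | about 11.6 N, nothing moving | 6–20 N on the long rail |
| Rail position along the jig (x) | about -15 mm | -20 to -11 mm |
| Distance to side fence | about 1 mm (y about 134 mm) | within 4 mm (y 131 to 138 mm) |
| Height above the board | about 0.6 mm | under 4 mm |
| Finger opening | 30 mm, rail in the fingers | fingers on the rail |

**Uncertain:**
- **Joint force:** the gripper also carried about 4 N of vertical load that I could not fully remove. It comes from the board or from friction at the end face, so the force on the long rail could be 2–3 N below the wrist reading, which is still within limits.
- **Jig position:** the cameras differed by about 3 mm on where the jig was, so I relied on the contacts for y and height. The x value still rests on the camera fit, which is good to a few millimetres.
- **Other things:** the path stayed clear of them, but I made no separate check that they had not moved.

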